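# Bring the yellow-lidded spares jar to the front and hold the carousel

## Task

The lamp hangs over the spares carousel on the music table: slide it by its blue fin along its rail, all the way to the rail's long end over the green pedal, clear of the carousel. Then, by the orange handle in the middle, turn the carousel until the jar with the yellow lid faces front, squarely at the red pointer on the foot, and finish while still gripping the orange handle and holding the carousel still there. Leave the other things on the table where they are.

Things in the scene. Friction and masses are not known exactly. Their poses are not given: they have to be found in the camera images.
- carousel: Fixed foot of the spares carousel, a black disc 230 mm across, with the lamp rail behind it; its place and yaw vary. Origin on the table under the turning axis; z up. Its x axis points from the red pointer through the turning axis to the rail (the pointer is at -x, the front). The rail (12 mm round bar) runs along this y axis at x = 175 mm, 205 mm above the table, on posts (tops at 217 mm) at y = -75 and +295 mm.
- platter: Turning part: aluminium platter 212 mm across carrying six fixed glass jars (50 mm across, centres 75 mm from the axis, 60 degrees apart, lid tops 114 mm above the table), and the orange handle. Origin on the turning axis at table height, z up; its -x axis points to the yellow-lidded jar. Turns freely both ways without end stops; light friction (about 0.04 N m) keeps it where it is left. It starts anywhere at least 40 degrees from facing the pointer.
- platter_handle (a point): Point on the turning axis at the height to grip the orange handle, 148 mm above the table. The handle is an upright bar 60 mm long (along the platter's x axis, so in line with the yellow-lidded jar), 14 mm thick and 44 mm high (122 to 166 mm above the table), on a 24 mm post.
- marked_jar (a point): Top centre of the yellow lid (50 mm across) of the marked jar, 114 mm above the table, 75 mm from the turning axis. It also has a yellow patch on its outer side.
- pointer (a point): Point in the air 75 mm from the turning axis in the direction of the red pointer, 114 mm above the table: where marked_jar comes when the jar faces front. The red pointer itself is on the foot's rim, 104 to 155 mm from the axis, 20 mm high.
- lamp (a joint): Lamp's slide along the rail, in m, growing along the carousel's +y axis; 0 with the lamp head right over the orange handle, where it starts within 30 mm; the parking end stop is at 0.225, the other stop at -0.04. About 1.5 N friction; stays where left.
- lamp_grip (a point): Point to grip the blue fin on the lamp head, 229 mm above the table. The fin is 50 mm long (along the carousel's x axis), 14 mm thick (along y), 203 to 247 mm high. It stands on the white lamp head, 94 by 52 mm (x by y), 187 to 203 mm high, which a 16 mm wide arm joins to the rail.
- pedal: Bystander: green effects pedal 112 x 60 x 35 mm with knobs to 49 mm, loose, standing under the lamp's parking end. Origin under its centre.
- mug: Bystander: blue mug, 76 mm across, 85 mm high. Origin under its centre.
- board_synth: Bystander: flat circuit-board instrument 70 x 110 x 10 mm. Origin under its centre.
- screwdriver: Bystander: screwdriver 170 mm long, lying along its x axis.
- tape: Bystander: black tape roll, 90 mm across, 24 mm high. Origin under its centre.
- plug_tin: Bystander: steel tin with red lid, 72 mm across, 38 mm high. Origin under its centre.
- cleaner: Bystander: white bottle 44 mm across, 120 mm high, red cap. Origin under its centre.

How it is judged:
By the outcome, as a careful person would: the job done as asked, in the order asked, and still so for the second after the job is handed in, while the arm keeps its last pose, push and grip.
It also fails if it takes over 72 s, if anything falls off the work surface, if the arm or the gripper's body presses on something with over 40 N, if the wrist force passes 120 N, or if a joint passes its speed limit or range.

## Robot

A 6-joint arm with a two-finger parallel gripper is mounted at the origin on the work surface. World frame = base frame: x ahead of the robot, y to its left, z up, the work surface at z = 0. Lengths are in m, angles in rad, forces in N, time in s.
With the tool pointing down it reaches from about 0.375 to 0.925 m from the base axis. Payload 5.7 kg.
Tool frame: the origin (TCP) lies on the mounting face of the last link; the fingertips stand 173 mm ahead of it and the grasp point (between the pads) lies 155 mm ahead of it (ctrl.tcp_to_tips is the distance from the TCP to the fingertips, in m); z points along the fingers, y is the direction in which the jaws open and shut (so a half turn about z gives the same grasp; the last joint's range is limited). The gripper opens to 85 mm and grips with 20 to 120 N. Pads are 22 mm wide; open, the fingers measure 114 mm over their backs; the gripper's body (76 mm by 85 mm) begins 54 mm behind the grasp point. The pads swing forward as they close: fully open they stand 13 mm farther back than shut.
Start: joints at [1.134, 0.359, 1.51, -0, 1.272, -0.115], TCP at [0.19, 0.569, 0.405] pointing down, gripper open.
Joint ranges: [-2.97, 2.97], [-1.01, 2.36], [0.21, 2.38], [-0.96, 4.11], [0.2, 2.71], [-2.98, 2.98]. Speed limits (rad/s): [2.39, 2.39, 3.14, 3.14, 3.14, 3.14].

## Interface

Orientations are given as [roll, pitch, yaw] about the fixed x, y, z axes, in that order (R = Rz(yaw) Ry(pitch) Rx(roll)).
In Python, from rig import ctrl gives the robot as it stands. The module is installed in compiled form; this text tells all that it offers.
- The arm moves only by the tool step_arm, never from a script. Its argument "rows" is a list of rows, each a list of 5 numbers: the finger opening in cm, from 0 to 8.54, then the shift along the tool's x, y, z in cm, then the turn about the tool's z in rad. A call has 1 to 8 rows; each row is the pose to reach, as a shift and turn from the pose commanded when the call began, along the tool's axes at that moment; what a row does not reach only later rows make up. A row lasts 1/8 s, in which the tool goes at most 62.5 mm and 10.7 degrees, less where a joint would pass 70% of its speed; a pose out of reach is approached as far as the arm can. A call with a gripper value outside its range is refused whole. The fingers move at their own pace and stop on an object; the grip force is fixed at half the most. Time passes only in rows, so rows that repeat a pose let the fingers close. It gives the time, the measured TCP pose, the force and the opening at its end, in the units of the state.
- ctrl.observe(): the state, without advancing time (a new reading comes with each control period).
- ctrl.grab_frame(name): name is "scene" or "top" or "wrist"; returns (picture, depth): 480x640x3 uint8, blue, green, red; 480x640 float32, m along the optical axis (not along the pixel's ray), 0 where there is no reading.
- ctrl.calibration(name): a dict with "fovy" (degrees; the focal length in pixels is half the picture's height over the tangent of half this angle, whatever the lens; pixels are square), "cx", "cy" (the principal point, pixels), "pose" (4x4, takes a point from camera to world coordinates); the wrist camera has in their place "tool_from_camera" (4x4, takes a point from camera to tool coordinates, whose origin is the TCP and whose axes are the flange's). Camera axes: x right, y down, z forward; pixel columns grow to the right and rows downward; lengths in m; the calibration is good to about 2 mm. A picture is of the moment at which its call begins: read the wrist's pose just before it. calibration takes no time and is no camera call.
- ctrl.hand_in(): hands the job in, once; it reports no verdict.
Trained networks look in the newest picture that a camera, given by its name, has taken for a name from the list of things; names that differ only in an ending like _2 or _b are one class to them, and where a whole thing is asked for, a point or a joint stands for the part that bears it (a point fixed in the world has none). Each returns a list of dicts, best first, with "score" (0 to 1); they miss things now and then, are a little off and sometimes report something else, mostly with a low value. They report only what shows in the picture. A call takes as long as a camera call.
- ctrl.cut_out(camera, name): "mask" (480x640 bool, what is visible of it) and "at" ([column, row] in pixels, amid what is visible of it).
The state is a dict: "clock": time; "joint_pos": joint angles; "qvel": joint speeds; "effort": joint torques, N m; "tcp_pos": TCP position; "tcp_rot": TCP orientation; "ft_force": force on the tool from outside, world axes, zero at the start; "moment": the same for the moment, N m; "width": finger opening in m.
Only numpy, scipy, OpenCV 4.12 (cv2) and the standard library are available. Lean on these libraries where they do the work, as an engineer would, in place of code of your own. Each camera call takes 0.05 s, during which the arm holds its last target.

## Working session

There is one attempt and no reset: what is moved stays moved. The work goes in short steps, Python scripts to look and compute and a tool call to move; the robot and the scene stay as the last step left them, time stands still between calls to the robot, and variables do not carry over. Pictures are saved under pics/ and viewed, and the job is handed in when it is done.

Besides the shell and the picture viewer there is one more tool, called as name([rows], argument=value, ...), one row to a line, values as JSON. step_arm: Moves the arm, as the interface text tells. Its arguments: {"type":"object","properties":{"rows":{"type":"array","items":{"type":"array","items":{"type":"number"}}}},"required":["rows"]}

```bash
mkdir -p pics; ls
cat > h.py <<'E'
import numpy as np, cv2
from scipy.spatial.transform import Rotation as R
from rig import ctrl
def T(s=None):
    s=s or ctrl.observe(); M=np.eye(4); M[:3,:3]=R.from_euler('xyz',s['tcp_rot']).as_matrix(); M[:3,3]=s['tcp_pos']; return M
def grab(n):
    t=T(); im,d=ctrl.grab_frame(n); c=ctrl.calibration(n)
    P=c['pose'] if n!='wrist' else t@np.array(c['tool_from_camera'])
    return im,d,np.array(P),c
def w(u,v,z,P,c):
    f=240/np.tan(np.radians(c['fovy'])/2)
    return (P@np.array([(u-c['cx'])/f*z,(v-c['cy'])/f*z,z,1]))[:3]
def cloud(d,P,c):
    v,u=np.mgrid[:480,:640]; f=240/np.tan(np.radians(c['fovy'])/2)
    p=np.stack([(u-c['cx'])/f*d,(v-c['cy'])/f*d,d],-1)
    return p@P[:3,:3].T+P[:3,3]
def proj(p,P,c):
    q=np.linalg.inv(P)@np.append(p,1); f=240/np.tan(np.radians(c['fovy'])/2)
    return q[0]/q[2]*f+c['cx'],q[1]/q[2]*f+c['cy']
E
python3 - <<'E'
from h import *
s=ctrl.observe(); print(s)
for n in ['scene','top','wrist']:
    im,d,P,c=grab(n); cv2.imwrite(f'pics/a_{n}.png',im); print(n,c['fovy'],P.round(3).tolist())
    pc=cloud(d,P,c)
    for o in ['carousel','platter_handle','marked_jar','lamp_grip','lamp','pedal']:
        r=ctrl.cut_out(n,o)
        for q in r[:2]:
            m=q['mask']&(d>0); 
            print(o,round(q['score'],2),np.round(q['at']),m.sum(),np.median(pc[m],0).round(3) if m.any() else '', pc[m][:,2].max().round(3) if m.any() else '')
E
```

```text
pics
{'clock': 0.0, 'joint_pos': array([ 1.13388580e+00,  3.59544223e-01,  1.51142400e+00,  2.18831203e-05,
        1.27251119e+00, -1.15112671e-01]), 'qvel': array([ 0.0001424 , -0.00073577, -0.0014711 , -0.00055697, -0.0005615 ,
        0.0003272 ]), 'effort': array([ 1.97337897e-03, -5.27623844e+01, -2.78623545e+01, -1.87113710e-05,
        1.33004066e-02,  3.51943584e-05]), 'tcp_pos': array([0.18962335, 0.56887472, 0.40383314]), 'tcp_rot': array([-3.13972078e+00, -2.37476471e-04,  2.81978813e+00]), 'ft_force': array([-0.09667845,  0.8320851 , -0.23078478]), 'moment': array([-0.02697442, -0.00747365, -0.05231676]), 'width': 0.08552630629848375}
scene 45.37946463004762 [[-0.814, 0.397, -0.424, 0.992], [0.581, 0.537, -0.611, 0.805], [-0.015, -0.744, -0.668, 1.061], [0.0, 0.0, 0.0, 1.0]]
carousel 0.62 [263. 292.] 13170 [ 0.591 -0.036  0.044] 0.25
carousel 0.16 [278. 276.] 5237 [ 0.517 -0.054  0.078] 0.211
platter_handle 0.73 [278. 270.] 5231 [ 0.518 -0.052  0.078] 0.21
lamp_grip 0.57 [251. 229.] 1589 [ 0.543 -0.099  0.204] 0.25
lamp 0.69 [253. 228.] 1548 [ 0.542 -0.099  0.205] 0.25
pedal 0.85 [327. 331.] 1410 [0.507 0.138 0.034] 0.053
top 42.98844429543432 [[-0.022, -0.978, 0.209, 0.148], [-1.0, 0.021, -0.008, -0.016], [0.004, -0.209, -0.978, 1.53], [0.0, 0.0, 0.0, 1.0]]
carousel 0.86 [317. 194.] 12138 [ 0.562 -0.059  0.041] 0.253
platter_handle 0.91 [316. 228.] 4606 [ 0.488 -0.067  0.065] 0.206
platter_handle 0.56 [482. 217.] 1082 [ 0.51  -0.49   0.042] 0.092
marked_jar 0.82 [321. 226.] 4620 [ 0.489 -0.067  0.064] 0.208
lamp_grip 0.84 [337. 191.] 1507 [ 0.534 -0.104  0.205] 0.253
lamp 0.77 [334. 195.] 1537 [ 0.534 -0.104  0.205] 0.253
lamp 0.67 [317. 227.] 4618 [ 0.488 -0.067  0.064] 0.203
pedal 0.6 [241. 226.] 1022 [0.499 0.127 0.036] 0.056
wrist 59.604920679373194 [[0.317, 0.911, 0.266, 0.123], [0.949, -0.304, -0.088, 0.592], [0.0, 0.28, -0.96, 0.374], [0.0, 0.0, 0.0, 1.0]]
```

View pics/a_scene.png

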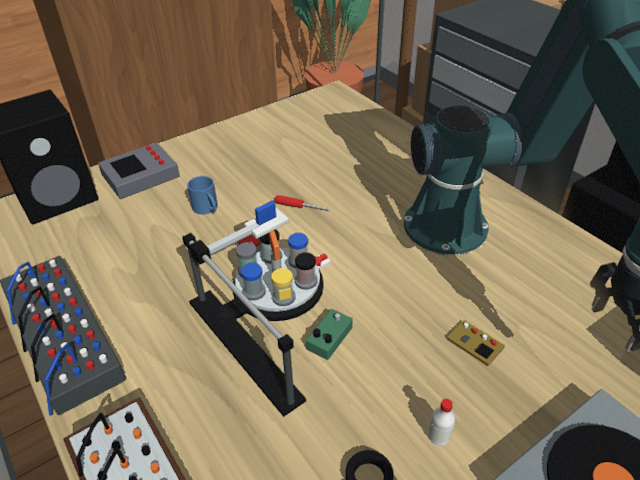

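View pics/a_top.png

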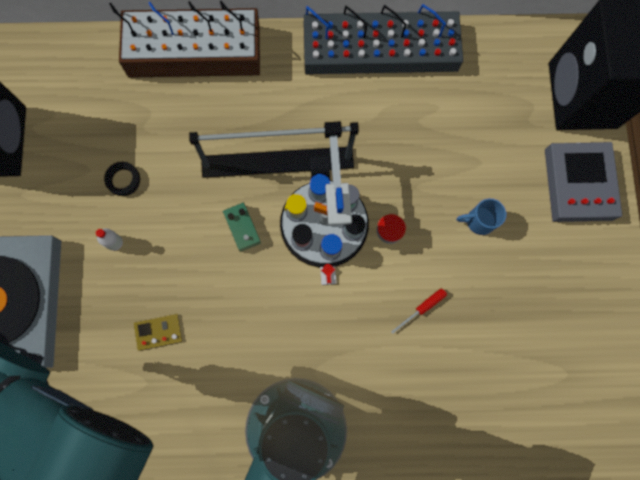

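The scene view shows the lamp with its blue fin at (265,213), over the carousel. The yellow lid is at (283,280), on the pedal side. The top view has the yellow lid at (297,206), the pointer at (328,272) and the fin at (340,200). The rail runs from (195,137) to (355,127). Next I'll measure precisely.

```bash
cat > meas.py <<'E'
from h import *
def col(im,lo,hi): return cv2.inRange(cv2.cvtColor(im,cv2.COLOR_BGR2HSV),np.array(lo),np.array(hi))>0
def run(names=('scene','top'),roi=((0.3,0.75),(-0.3,0.35))):
  for n in names:
    im,d,P,c=grab(n); pc=cloud(d,P,c); X,Y,Z=pc[...,0],pc[...,1],pc[...,2]
    ok=(d>0)&(X>roi[0][0])&(X<roi[0][1])&(Y>roi[1][0])&(Y<roi[1][1])
    def rep(name,m):
        m=m&ok; p=pc[m]
        if len(p)>8:
            med=np.median(p,0); q=p-p.mean(0); e,V=np.linalg.eigh(np.cov(q[:,:2].T)); v=V[:,1]
            print(n,name,len(p),'mean',p.mean(0).round(4),'lo',p.min(0).round(3),'hi',p.max(0).round(3),'dir',np.degrees(np.arctan2(v[1],v[0])).round(1),np.sqrt(e).round(4))
    blue=col(im,(100,120,50),(130,255,255)); yel=col(im,(22,120,100),(34,255,255)); org=col(im,(5,150,100),(16,255,255)); 
    red=(col(im,(0,160,80),(4,255,255))|col(im,(174,160,80),(180,255,255)))
    rep('fin',blue&(Z>.208)&(Z<.26)); rep('fintop',blue&(Z>.238)&(Z<.26))
    rep('yellid',yel&(Z>.105)&(Z<.125)); rep('handle',org&(Z>.115)&(Z<.18)); rep('handletop',org&(Z>.158)&(Z<.18)); rep('pointer',red&(Z<.04)&(Z>.004))
    rail=ok&(Z>.197)&(Z<.225)&(X>.57); rep('rail',rail)
    gray=np.ones_like(ok); rep('foot',ok&(Z>.02)&(Z<.045)&(X<.62)&(Y<.08))
E
python3 - <<'E'
from meas import *
run()
E
```

```text
scene fin 307 mean [ 0.5104 -0.1024  0.2313] lo [ 0.484 -0.114  0.208] hi [ 0.533 -0.095  0.251] dir -180.0 [0.0035 0.0145]
scene fintop 116 mean [ 0.5091 -0.104   0.244 ] lo [ 0.484 -0.114  0.238] hi [ 0.533 -0.096  0.251] dir -178.1 [0.004  0.0144]
scene yellid 287 mean [ 0.5348 -0.0079  0.1128] lo [ 0.508 -0.036  0.105] hi [0.557 0.015 0.119] dir 61.5 [0.0123 0.0132]
scene handle 168 mean [ 0.5115 -0.0699  0.1554] lo [ 0.493 -0.109  0.115] hi [ 0.523 -0.05   0.169] dir 69.4 [0.0039 0.0178]
scene handletop 101 mean [ 0.5083 -0.0771  0.1643] lo [ 0.493 -0.104  0.158] hi [ 0.521 -0.052  0.169] dir 68.5 [0.0039 0.0167]
scene pointer 149 mean [ 0.4412 -0.1713  0.0288] lo [ 0.351 -0.255  0.007] hi [ 0.522 -0.069  0.04 ] dir 128.1 [0.0096 0.0976]
scene rail 1593 mean [0.666  0.0135 0.2098] lo [ 0.57  -0.162  0.197] hi [0.698 0.232 0.225] dir 87.8 [0.0269 0.1295]
scene foot 1826 mean [ 0.5152 -0.0704  0.0373] lo [ 0.351 -0.26   0.02 ] hi [0.605 0.026 0.045] dir 79.0 [0.0506 0.0762]
top fin 145 mean [ 0.5049 -0.1079  0.2448] lo [ 0.484 -0.119  0.208] hi [ 0.531 -0.101  0.253] dir -176.9 [0
[... 166 characters left out ...]
4 -0.0117  0.1147] lo [ 0.511 -0.035  0.106] hi [0.558 0.011 0.123] dir 48.2 [0.0122 0.0125]
top handle 67 mean [ 0.5105 -0.0682  0.1627] lo [ 0.502 -0.082  0.138] hi [ 0.522 -0.055  0.173] dir 66.6 [0.004  0.0086]
top handletop 54 mean [ 0.5112 -0.0685  0.1655] lo [ 0.503 -0.082  0.158] hi [ 0.522 -0.055  0.173] dir 65.7 [0.0041 0.0085]
top pointer 499 mean [ 0.4627 -0.2132  0.0327] lo [ 0.354 -0.284  0.011] hi [ 0.52  -0.077  0.04 ] dir 123.0 [0.016 0.083]
top rail 1476 mean [ 0.6656 -0.0054  0.2111] lo [ 0.57  -0.16   0.197] hi [0.702 0.231 0.225] dir 87.4 [0.027  0.1219]
top foot 2658 mean [ 0.482  -0.1149  0.0377] lo [ 0.354 -0.286  0.02 ] hi [0.611 0.031 0.045] dir 89.1 [0.0469 0.0888]
```

Run:
```python
from meas import *
for n in ['scene','top']:
    im,d,P,c=grab(n); pc=cloud(d,P,c).reshape(-1,3); pc=pc[d.ravel()>0]
    m=(abs(pc[:,2]-.208)<.01)&(pc[:,0]>.66)&(pc[:,0]<.71)&(pc[:,1]>-.09)&(pc[:,1]<.2); p=pc[m]
    vx,vy,x0,y0=cv2.fitLine(p[:,:2].astype(np.float32),cv2.DIST_HUBER,0,.01,.01).ravel()
    print(n,len(p),np.degrees(np.arctan2(vy,vx)),x0,y0, p[:,2].mean())
    for lo,hi in((-.2,-.1),(.2,.26)):
        m=(pc[:,2]>.214)&(pc[:,2]<.225)&(pc[:,0]>.65)&(pc[:,0]<.72)&(pc[:,1]>lo)&(pc[:,1]<hi); q=pc[m]; print('post',len(q),q.mean(0).round(4),q.min(0).round(3),q.max(0).round(3))
    # platter circle / foot
    m=(abs(pc[:,2]-.033)<.02)&(np.hypot(pc[:,0]-.508,pc[:,1]+.075)<.14)
    # red pointer near x .35-.41
    X=cloud(d,P,c); red=(col(im,(0,140,60),(6,255,255))|col(im,(174,140,60),(180,255,255)))&(X[...,0]<.42)&(X[...,0]>.33)&(abs(X[...,1]+.08)<.05)&(d>0)
    print('pt',red.sum(),X[red].mean(0),X[red].min(0),X[red].max(0))
    cv2.imwrite(f'pics/crop_{n}.png',cv2.resize(im[150:300,240:420] if n=='top' else im[200:330,220:340],None,fx=4,fy=4,interpolation=cv2.INTER_CUBIC))
```

```text
scene 730 -87.302284 0.67678213 0.04925134 0.20895009730786515
post 147 [ 0.6839 -0.1261  0.2187] [ 0.668 -0.158  0.214] [ 0.698 -0.1    0.225]
post 112 [0.6669 0.2217 0.2165] [0.655 0.211 0.214] [0.68  0.232 0.22 ]
pt 73 [ 0.37184078 -0.08375179  0.01771321] [ 0.35198128 -0.09521556  0.00842597] [ 0.38922451 -0.07134782  0.02384967]
top 662 -87.65835 0.67614555 0.055112768 0.20977733066149054
post 182 [ 0.6842 -0.1279  0.2195] [ 0.668 -0.159  0.214] [ 0.699 -0.101  0.225]
post 75 [0.6702 0.2194 0.2176] [0.658 0.208 0.214] [0.682 0.231 0.224]
pt 133 [ 0.38188239 -0.08968858  0.02061032] [ 0.35379352 -0.10506175  0.00610776] [ 0.40063941 -0.07458287  0.03017616]
```

View pics/crop_top.png

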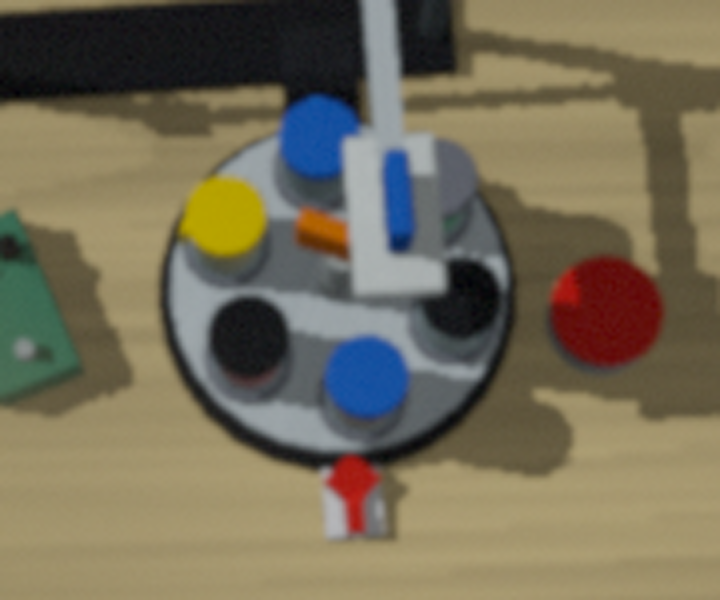

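```bash
cat >> h.py <<'E'
def plan(p,yaw,n,width,cur=None):
    t=T(); d=t[:3,:3].T@(np.array(p)-t[:3,3])*100
    y0=np.arctan2(t[1,0],t[0,0]); dy=-((yaw-y0+np.pi)%(2*np.pi)-np.pi)
    print('delta cm',d.round(2),'turn',dy.round(3),'dist',np.linalg.norm(d).round(2),'yaw',np.degrees(y0).round(2))
    print([[width]+[round(float(a),2) for a in d*k/n]+[round(float(dy*k/n),3)] for k in range(1,n+1)])
E
python3 - <<'E'
from h import *
plan([.508,-.107,.50],np.radians(182.5),14,8.5)
E
```

```text
delta cm [-51.58 -54.08  -9.53] turn -0.365 dist 75.34 yaw 161.56
[[8.5, -3.68, -3.86, -0.68, -0.026], [8.5, -7.37, -7.73, -1.36, -0.052], [8.5, -11.05, -11.59, -2.04, -0.078], [8.5, -14.74, -15.45, -2.72, -0.104], [8.5, -18.42, -19.32, -3.4, -0.131], [8.5, -22.1, -23.18, -4.08, -0.157], [8.5, -25.79, -27.04, -4.76, -0.183], [8.5, -29.47, -30.91, -5.45, -0.209], [8.5, -33.16, -34.77, -6.13, -0.235], [8.5, -36.84, -38.63, -6.81, -0.261], [8.5, -40.52, -42.49, -7.49, -0.287], [8.5, -44.21, -46.36, -8.17, -0.313], [8.5, -47.89, -50.22, -8.85, -0.339], [8.5, -51.58, -54.08, -9.53, -0.365]]
```

step_arm([
  [8.5, -3, -3.5, -3, -0.026],
  [8.5, -7, -7.5, -6, -0.05],
  [8.5, -11, -11.5, -9, -0.08],
  [8.5, -15, -15.5, -9.5, -0.1],
  [8.5, -19, -19.5, -9.5, -0.13],
  [8.5, -23, -23.5, -9.5, -0.16],
  [8.5, -27, -27.5, -9.5, -0.18],
  [8.5, -30, -31, -9.5, -0.2],
])

```text
clock: 2.25
tcp_pos: [0.3769, 0.1783, 0.5]
tcp_rot: [3.142, 0.001, 3.02]
ft_force: [0.5, -0.2, -0.8]
width: 0.0854
```

Run:
```python
from h import *
plan([.508,-.107,.50],np.radians(182.5),7,8.5)
```

```text
delta cm [-1.648e+01 -2.673e+01  1.000e-02] turn -0.166 dist 31.4 yaw 173.02
[[8.5, -2.35, -3.82, 0.0, -0.024], [8.5, -4.71, -7.64, 0.0, -0.047], [8.5, -7.06, -11.45, 0.01, -0.071], [8.5, -9.42, -15.27, 0.01, -0.095], [8.5, -11.77, -19.09, 0.01, -0.118], [8.5, -14.13, -22.91, 0.01, -0.142], [8.5, -16.48, -26.73, 0.01, -0.166]]
```

step_arm([
  [8.5, -2.5, -4, 0, -0.024],
  [8.5, -5.5, -9, 0, -0.05],
  [8.5, -8.5, -14, 0, -0.08],
  [8.5, -11.5, -19, 0, -0.11],
  [8.5, -14.5, -24, 0, -0.14],
  [8.5, -16.5, -26.7, 0, -0.166],
  [8.5, -16.5, -26.7, 0, -0.166],
])

```text
clock: 3.12
tcp_pos: [0.5086, -0.107, 0.4994]
tcp_rot: [-3.141, 0.0, -3.1]
ft_force: [0.9, 0.3, -0.1]
width: 0.0849
```

Run:
```python
from meas import *
im,d,P,c=grab('wrist'); cv2.imwrite('pics/b_wrist.png',im)
run(('wrist',))
plan([.508,-.107,.40],np.radians(182.5),2,8.5)
```

```text
wrist fin 2260 mean [ 0.5049 -0.1077  0.2451] lo [ 0.484 -0.115  0.208] hi [ 0.533 -0.1    0.25 ] dir -177.5 [0.0038 0.0151]
wrist fintop 2058 mean [ 0.5069 -0.1076  0.2472] lo [ 0.484 -0.115  0.238] hi [ 0.533 -0.1    0.25 ] dir -177.6 [0.0038 0.0143]
wrist yellid 2486 mean [ 0.5329 -0.0127  0.1143] lo [ 0.509 -0.037  0.105] hi [0.558 0.013 0.117] dir 45.9 [0.0123 0.0128]
wrist handle 826 mean [ 0.5112 -0.0661  0.1614] lo [ 0.502 -0.078  0.128] hi [ 0.524 -0.053  0.169] dir 63.9 [0.0042 0.0075]
wrist handletop 654 mean [ 0.5123 -0.0664  0.1659] lo [ 0.502 -0.078  0.158] hi [ 0.524 -0.053  0.169] dir 63.9 [0.004  0.0076]
wrist pointer 4678 mean [ 0.4653 -0.2165  0.0348] lo [ 0.354 -0.285  0.013] hi [ 0.523 -0.07   0.04 ] dir 123.5 [0.0166 0.0795]
wrist rail 3421 mean [ 0.6297 -0.095   0.2055] lo [ 0.57  -0.159  0.197] hi [ 0.68  -0.004  0.212] dir -151.1 [0.0225 0.0368]
wrist foot 14077 mean [ 0.4772 -0.1258  0.0376] lo [ 0.354 -0.285  0.02 ] hi [0.601 0.024 0.045] dir 90.6 [0.0462 0.0903]
delta cm [-0.06 -0.23  9.94] turn -0.0 dist 9.95 yaw -177.53
[[8.5, -0.03, -0.12, 4.97, -0.0], [8.5, -0.06, -0.23, 9.94, -0.0]]
```

View pics/b_wrist.png

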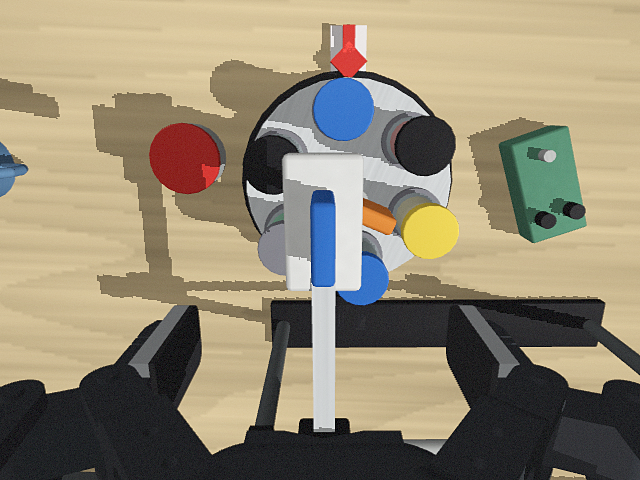

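Run:
```python
from h import *
s=ctrl.observe();print(s['tcp_pos'],s['tcp_rot'],s['qvel'])
plan([.508,-.1075,.384],np.radians(182.5),3,8.5)
```

```text
[ 0.50740974 -0.10476042  0.49944299] [ 3.14087982e+00 -9.22490937e-04 -3.09840576e+00] [ 0.02166026 -0.01393319  0.01318536  0.00057156  0.00252612 -0.00121759]
delta cm [-0.06 -0.28 11.54] turn -0.0 dist 11.55 yaw -177.53
[[8.5, -0.02, -0.09, 3.85, -0.0], [8.5, -0.04, -0.19, 7.7, -0.0], [8.5, -0.06, -0.28, 11.54, -0.0]]
```

step_arm([
  [8.5, 0, -0.05, 4, 0],
  [8.5, 0, -0.05, 8, 0],
  [8.5, 0, -0.05, 11.0, 0],
  [8.5, 0, -0.05, 11.5, 0],
  [8.5, 0, -0.05, 11.5, 0],
])

```text
clock: 3.85
tcp_pos: [0.5077, -0.1047, 0.3855]
tcp_rot: [-3.141, 0.0, -3.097]
ft_force: [0.1, -0.8, 0.3]
width: 0.0851
```

step_arm([
  [0.5, 0, 0, 0, 0],
  [0.5, 0, 0, 0, 0],
  [0.5, 0, 0, 0, 0],
  [0.5, 0, 0, 0, 0],
  [0.5, 0, 0, 0, 0],
  [0.5, 0, 0, 0, 0],
])

```text
clock: 4.6
tcp_pos: [0.5078, -0.1055, 0.3852]
tcp_rot: [-3.141, 0.0, -3.097]
ft_force: [-1.5, -1.6, 5.0]
width: 0.0136
```

step_arm([
  [0.5, 0, 2, 0, 0],
  [0.5, 0, 5, 0, 0],
  [0.5, 0, 9, 0, 0],
  [0.5, 0, 13, 0, 0],
  [0.5, 0, 17, 0, 0],
  [0.5, 0, 20, 0, 0],
  [0.5, 0, 22, 0, 0],
  [0.5, 0, 23, 0, 0],
])

```text
clock: 5.6
tcp_pos: [0.4973, 0.1254, 0.3852]
tcp_rot: [-3.141, 0.0, -3.096]
ft_force: [-1.7, -2.2, 6.4]
width: 0.0133
```

step_arm([
  [0.5, 0, 0.5, 0, 0],
  [0.5, 0, 1, 0, 0],
  [0.5, 0, 1.5, 0, 0],
  [0.5, 0, 1.5, 0, 0],
])

```text
clock: 6.1
tcp_pos: [0.4967, 0.1398, 0.3852]
tcp_rot: [3.141, -0.0, -3.097]
ft_force: [-3.1, 0.7, 7.1]
width: 0.0131
```

Nearly there. I'll creep until it touches the stop.

step_arm([
  [0.5, 0, 0.3, 0, 0],
  [0.5, 0, 0.6, 0, 0],
  [0.5, 0, 0.6, 0, 0],
])

```text
clock: 6.48
tcp_pos: [0.4965, 0.1437, 0.3852]
tcp_rot: [-3.137, -0.0, -3.097]
ft_force: [-2.9, -11.8, 8.7]
width: 0.0133
```

step_arm([
  [0.5, 0, 0.2, 0, 0],
  [0.5, 0, 0.4, 0, 0],
  [0.5, 0, 0.4, 0, 0],
])

```text
clock: 6.85
tcp_pos: [0.4965, 0.1449, 0.3852]
tcp_rot: [-3.13, -0.001, -3.097]
ft_force: [-1.8, -28.5, 10.9]
width: 0.0135
```

step_arm([
  [0.5, 0, -0.4, 0, 0],
  [0.5, 0, -0.4, 0, 0],
  [8.5, 0, -0.4, 0, 0],
  [8.5, 0, -0.4, 0, 0],
  [8.5, 0, -0.4, 0, 0],
  [8.5, 0, -0.4, 0, 0],
  [8.5, 0, -0.4, 0, 0],
])

```text
clock: 7.72
tcp_pos: [0.4966, 0.1455, 0.3846]
tcp_rot: [-3.142, -0.0, -3.097]
ft_force: [0.1, -0.6, 0.1]
width: 0.085
```

step_arm([
  [8.5, 0, -0.4, -3, 0],
  [8.5, 0, -0.4, -7, 0],
  [8.5, 0, -0.4, -11, 0],
  [8.5, 0, -0.4, -11, 0],
])

```text
clock: 8.22
tcp_pos: [0.4977, 0.1416, 0.4982]
tcp_rot: [3.141, 0.007, -3.097]
ft_force: [-0.0, 0.1, -0.5]
width: 0.0848
```

Run:
```python
from meas import *
run(('top','scene','wrist'))
for n in ('top','wrist','scene'):
    im,d,P,c=grab(n); cv2.imwrite(f'pics/c_{n}.png',im)
```

```text
top fin 70 mean [0.4918 0.1426 0.246 ] lo [0.473 0.138 0.218] hi [0.52  0.146 0.254] dir -174.9 [0.0019 0.014 ]
top fintop 64 mean [0.4935 0.1428 0.2475] lo [0.474 0.138 0.24 ] hi [0.52  0.146 0.254] dir -175.3 [0.0019 0.0135]
top yellid 325 mean [ 0.5333 -0.0116  0.1144] lo [ 0.511 -0.035  0.106] hi [0.559 0.011 0.122] dir -161.9 [0.0122 0.0127]
top handle 118 mean [ 0.5045 -0.0807  0.1545] lo [ 0.492 -0.108  0.128] hi [ 0.52  -0.055  0.171] dir 69.1 [0.0039 0.0171]
top handletop 56 mean [ 0.507  -0.0808  0.1645] lo [ 0.493 -0.108  0.158] hi [ 0.52  -0.055  0.171] dir 70.0 [0.0046 0.0181]
top pointer 506 mean [ 0.4631 -0.2135  0.0328] lo [ 0.354 -0.286  0.006] hi [ 0.522 -0.077  0.04 ] dir 122.9 [0.0159 0.082 ]
top rail 719 mean [ 0.6798 -0.0294  0.2107] lo [ 0.668 -0.16   0.198] hi [0.699 0.124 0.225] dir 92.3 [0.0044 0.087 ]
top foot 3071 mean [ 0.4912 -0.1147  0.0378] lo [ 0.353 -0.286  0.02 ] hi [0.613 0.031 0.045] dir 88.7 [0.0514 0.0828]
scene fin 363 mean [0.5    0.1474 0.2322] lo [0.473 0.137 0.208] hi [0.521 0.155 0.251] dir 178.9 [0.0035 0.0144]
scene fintop 147 mean [0.49
[... 1113 characters left out ...]
1] lo [ 0.509 -0.036  0.105] hi [0.558 0.014 0.117] dir 124.8 [0.0124 0.013 ]
wrist handle 2979 mean [ 0.5066 -0.0731  0.1533] lo [ 0.492 -0.106  0.125] hi [ 0.523 -0.051  0.169] dir 65.3 [0.0037 0.0162]
wrist handletop 1404 mean [ 0.5089 -0.0726  0.1651] lo [ 0.494 -0.098  0.158] hi [ 0.523 -0.051  0.169] dir 67.5 [0.0041 0.0134]
wrist pointer 1178 mean [ 0.3795 -0.0859  0.0199] lo [ 0.353 -0.105  0.01 ] hi [ 0.402 -0.068  0.023] dir -177.1 [0.0072 0.0127]
wrist rail 3069 mean [0.6236 0.1552 0.2055] lo [0.57  0.059 0.197] hi [0.673 0.23  0.217] dir 51.8 [0.0273 0.0343]
wrist foot 11108 mean [ 0.4877 -0.0573  0.0374] lo [ 0.354 -0.174  0.02 ] hi [0.61  0.024 0.045] dir -177.0 [0.0458 0.0562]
```

View pics/c_wrist.png

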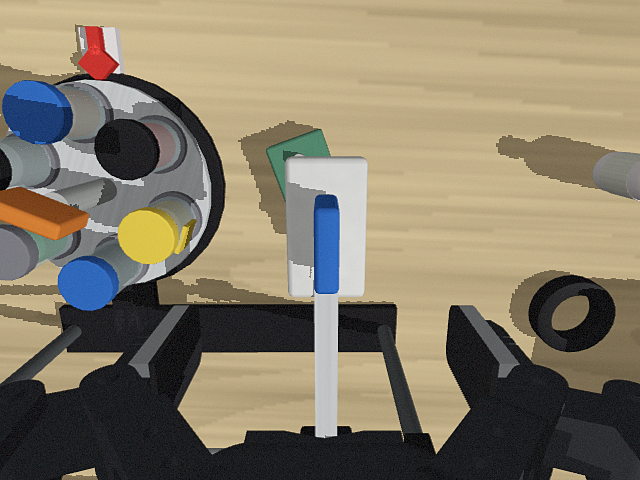

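View pics/c_scene.png

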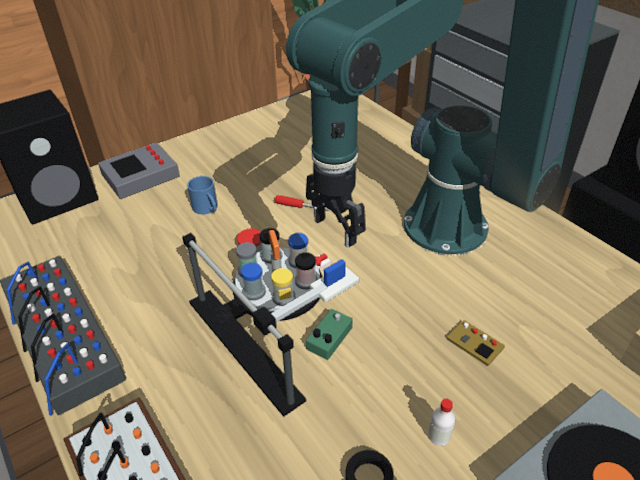

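Run:
```python
from h import *
s=ctrl.observe(); print(s['tcp_pos'],s['joint_pos'].round(2))
plan([.507,-.081,.42],np.radians(69.4),12,8.5)
```

```text
[0.49637773 0.14137661 0.49323544] [ 0.14  0.17  1.56 -0.    1.42 -1.47]
delta cm [ -0.1  -22.26   7.33] turn 1.975 dist 23.44 yaw -177.47
[[8.5, -0.01, -1.86, 0.61, 0.165], [8.5, -0.02, -3.71, 1.22, 0.329], [8.5, -0.02, -5.57, 1.83, 0.494], [8.5, -0.03, -7.42, 2.44, 0.658], [8.5, -0.04, -9.28, 3.05, 0.823], [8.5, -0.05, -11.13, 3.67, 0.987], [8.5, -0.06, -12.99, 4.28, 1.152], [8.5, -0.07, -14.84, 4.89, 1.316], [8.5, -0.07, -16.7, 5.5, 1.481], [8.5, -0.08, -18.55, 6.11, 1.645], [8.5, -0.09, -20.41, 6.72, 1.81], [8.5, -0.1, -22.26, 7.33, 1.975]]
```

step_arm([
  [8.5, 0, -2, 0, 0.16],
  [8.5, 0, -5, 0, 0.33],
  [8.5, 0, -8, 0, 0.49],
  [8.5, 0, -12, 0, 0.66],
  [8.5, 0, -16, 0, 0.82],
  [8.5, 0, -19, 0, 0.99],
  [8.5, 0, -21, 0, 1.15],
  [8.5, -0.1, -22.3, 0, 1.32],
])

```text
clock: 9.52
tcp_pos: [0.5074, -0.0824, 0.4936]
tcp_rot: [-3.14, -0.001, 1.859]
ft_force: [0.0, 0.6, 1.6]
width: 0.0852
```

step_arm([
  [8.5, 0, 0, 0, 0.16],
  [8.5, 0, 0, 0, 0.32],
  [8.5, 0, 0, 0, 0.48],
  [8.5, 0, 0, 0, 0.655],
  [8.5, 0, 0, 0, 0.655],
  [8.5, 0, 0, 0, 0.655],
])

```text
clock: 10.28
tcp_pos: [0.5075, -0.0813, 0.4942]
tcp_rot: [-3.141, 0.0, 1.214]
ft_force: [0.1, 0.4, -0.3]
width: 0.0849
```

Run:
```python
from meas import *
im,d,P,c=grab('wrist'); cv2.imwrite('pics/d_wrist.png',im)
run(('wrist',))
s=ctrl.observe(); print(s['tcp_pos'],s['tcp_rot'],s['joint_pos'].round(2))
plan([.507,-.081,.303],np.radians(69.4),3,8.5)
```

```text
wrist yellid 3075 mean [ 0.5346 -0.0111  0.1145] lo [ 0.51  -0.036  0.111] hi [0.559 0.013 0.118] dir 72.1 [0.0123 0.0123]
wrist handle 1552 mean [ 0.5092 -0.0783  0.1647] lo [ 0.493 -0.11   0.126] hi [ 0.524 -0.052  0.168] dir 69.8 [0.0039 0.0179]
wrist handletop 1458 mean [ 0.5086 -0.0798  0.1661] lo [ 0.493 -0.11   0.158] hi [ 0.524 -0.052  0.168] dir 69.9 [0.0039 0.0171]
wrist pointer 3318 mean [ 0.4699 -0.2209  0.0353] lo [ 0.353 -0.285  0.012] hi [ 0.524 -0.069  0.04 ] dir 124.2 [0.0171 0.0754]
wrist rail 7147 mean [ 0.6801 -0.0843  0.2105] lo [ 0.673 -0.159  0.197] hi [ 0.697 -0.002  0.22 ] dir 91.2 [0.004  0.0475]
wrist foot 18173 mean [ 0.5052 -0.1019  0.0381] lo [ 0.354 -0.285  0.02 ] hi [0.61  0.024 0.045] dir 81.9 [0.047 0.08 ]
[ 0.50760786 -0.08130587  0.49444608] [-3.14110288e+00  1.20607541e-04  1.21297078e+00] [-0.29  0.16  1.56 -0.    1.42  0.06]
delta cm [ 1.000e-02 -6.000e-02  1.914e+01] turn 0.002 dist 19.14 yaw 69.5
[[8.5, 0.0, -0.02, 6.38, 0.001], [8.5, 0.01, -0.04, 12.76, 0.001], [8.5, 0.01, -0.06, 19.14, 0.002]]
```

View pics/d_wrist.png

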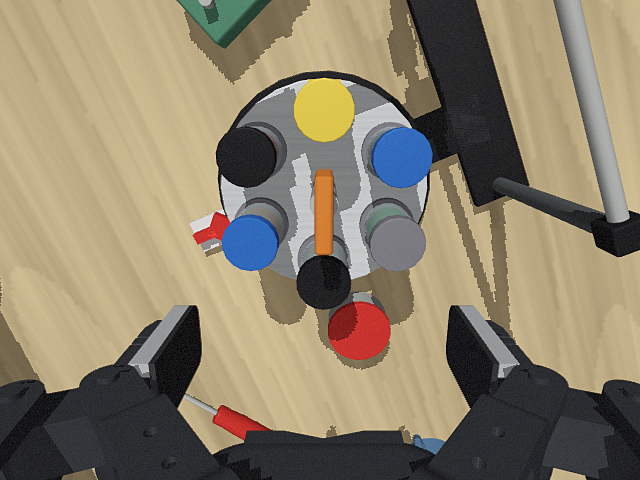

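The handle runs straight down the view from (324,170) to (324,255), with the yellow lid in line with it at (324,110). It's centred and aligned, so I'll go down and grip.

step_arm([
  [8.5, 0, 0, 5, 0],
  [8.5, 0, 0, 10, 0],
  [8.5, 0, 0, 14, 0],
  [8.5, 0, 0, 17, 0],
  [8.5, 0, 0, 19.1, 0],
  [8.5, 0, 0, 19.1, 0],
  [8.5, 0, 0, 19.1, 0],
])

```text
clock: 11.25
tcp_pos: [0.5081, -0.0815, 0.3045]
tcp_rot: [3.14, 0.0, 1.211]
ft_force: [0.5, -0.1, 0.6]
width: 0.085
```

step_arm([
  [0.5, 0, 0, 0, 0],
  [0.5, 0, 0, 0, 0],
  [0.5, 0, 0, 0, 0],
  [0.5, 0, 0, 0, 0],
  [0.5, 0, 0, 0, 0],
  [0.5, 0, 0, 0, 0],
])

```text
clock: 12.0
tcp_pos: [0.5074, -0.0812, 0.3041]
tcp_rot: [-3.141, 0.0, 1.211]
ft_force: [-2.3, 1.2, 5.2]
width: 0.0134
```

step_arm([
  [0.5, 0, 0, 0, -0.08],
  [0.5, 0, 0, 0, -0.2],
  [0.5, 0, 0, 0, -0.33],
  [0.5, 0, 0, 0, -0.46],
  [0.5, 0, 0, 0, -0.59],
  [0.5, 0, 0, 0, -0.72],
  [0.5, 0, 0, 0, -0.85],
  [0.5, 0, 0, 0, -0.95],
])

```text
clock: 13.0
tcp_pos: [0.5069, -0.0813, 0.3041]
tcp_rot: [-3.14, -0.001, 2.165]
ft_force: [-5.1, -0.6, 7.4]
width: 0.0135
```

step_arm([
  [0.5, 0, 0, 0, -0.12],
  [0.5, 0, 0, 0, -0.25],
  [0.5, 0, 0, 0, -0.38],
  [0.5, 0, 0, 0, -0.51],
  [0.5, 0, 0, 0, -0.64],
  [0.5, 0, 0, 0, -0.77],
  [0.5, 0, 0, 0, -0.9],
  [0.5, 0, 0, 0, -0.97],
])

```text
clock: 14.0
tcp_pos: [0.5066, -0.0817, 0.3041]
tcp_rot: [-3.14, -0.002, 3.134]
ft_force: [-5.5, -2.4, 8.2]
width: 0.0134
```

step_arm([
  [0.5, 0, 0, 0, -0.05],
  [0.5, 0, 0, 0, -0.05],
  [0.5, 0, 0, 0, -0.05],
  [0.5, 0, 0, 0, -0.05],
])

```text
clock: 14.5
tcp_pos: [0.5066, -0.0818, 0.304]
tcp_rot: [-3.141, -0.002, -3.102]
ft_force: [-7.1, -2.8, 8.8]
width: 0.0133
```

Run:
```python
from meas import *
s=ctrl.observe(); print(s['clock'],s['tcp_pos'],s['tcp_rot'],np.degrees(s['tcp_rot'][2]),s['joint_pos'].round(2),s['moment'],s['ft_force'])
for n in ('top','wrist','scene'):
    im,d,P,c=grab(n); cv2.imwrite(f'pics/e_{n}.png',im)
run(('top','scene','wrist'))
```

```text
14.5 [ 0.50663963 -0.08176104  0.30404824] [-3.14051996e+00 -2.44972072e-03 -3.10182624e+00] -177.72155232435037 [-0.29  0.36  1.81 -0.    0.98 -1.9 ] [-0.37775176  0.64461648  0.05544565] [-7.11449483 -2.82920177  8.78111631]
top fin 146 mean [0.4944 0.1378 0.2426] lo [ 0.473 -0.129  0.212] hi [0.521 0.146 0.257] dir 96.8 [0.014  0.0226]
top fintop 115 mean [0.4953 0.1405 0.247 ] lo [0.473 0.134 0.238] hi [0.521 0.146 0.257] dir -176.4 [0.0032 0.0139]
top pointer 399 mean [ 0.4875 -0.2514  0.0368] lo [ 0.454 -0.284  0.029] hi [ 0.523 -0.218  0.04 ] dir 159.8 [0.0168 0.0172]
top rail 1354 mean [0.6629 0.0766 0.2112] lo [ 0.57  -0.159  0.197] hi [0.699 0.231 0.225] dir 96.5 [0.0253 0.1165]
top foot 1043 mean [ 0.4963 -0.204   0.0379] lo [ 0.412 -0.286  0.02 ] hi [ 0.614 -0.024  0.045] dir 68.3 [0.0325 0.0706]
scene fin 365 mean [0.5    0.1474 0.2321] lo [0.473 0.137 0.208] hi [0.522 0.153 0.252] dir 179.3 [0.0034 0.0145]
scene fintop 148 mean [0.4987 0.1459 0.2449] lo [0.474 0.137 0.238] hi [0.521 0.153 0.252] dir -178.8 [0.0038 0.0138]
scene yellid 251 mean [ 0.4331 -0.0812  0.1127] 
[... 636 characters left out ...]
0.284  0.02 ] hi [0.617 0.013 0.045] dir 73.0 [0.0491 0.0875]
wrist yellid 14832 mean [ 0.4321 -0.0848  0.1145] lo [ 0.408 -0.109  0.112] hi [ 0.458 -0.06   0.117] dir -139.6 [0.0122 0.0122]
wrist handle 9034 mean [ 0.4986 -0.0821  0.1631] lo [ 0.477 -0.09   0.115] hi [ 0.563 -0.069  0.169] dir -177.6 [0.0038 0.0171]
wrist handletop 7850 mean [ 0.5017 -0.082   0.1661] lo [ 0.477 -0.09   0.158] hi [ 0.533 -0.074  0.169] dir -177.6 [0.0038 0.0162]
wrist pointer 11540 mean [ 0.4716 -0.2192  0.0357] lo [ 0.376 -0.273  0.012] hi [ 0.523 -0.069  0.04 ] dir 124.1 [0.0155 0.068 ]
wrist foot 42845 mean [ 0.4796 -0.1221  0.0379] lo [ 0.376 -0.273  0.02 ] hi [0.584 0.023 0.045] dir 93.1 [0.0374 0.0787]
```

View pics/e_wrist.png

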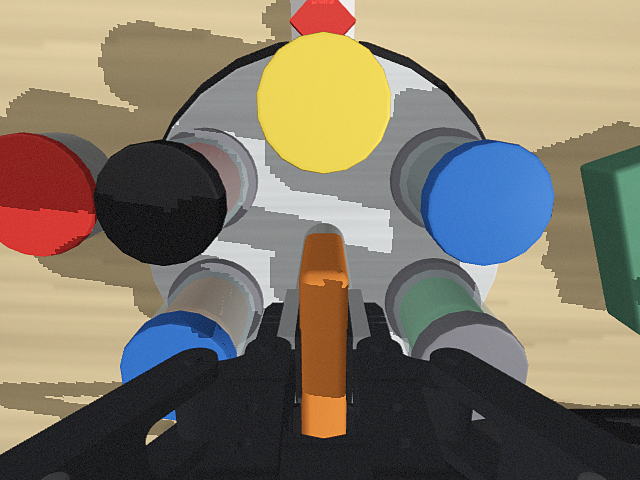

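View pics/e_top.png

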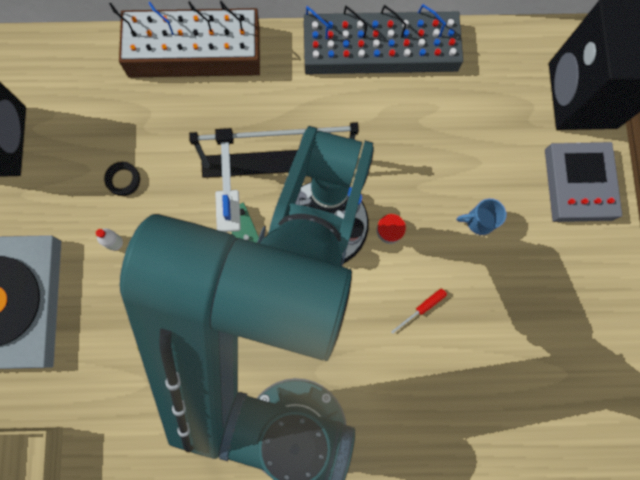

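Run:
```python
from rig import ctrl
s=ctrl.observe(); print(s['clock'],s['width'],s['tcp_rot'],abs(s['qvel']).max()); print(ctrl.hand_in())
```

```text
14.8 0.01356143204131813 [-3.14052939e+00 -2.49051784e-03 -3.10189651e+00] 0.001863230310732752
the job is handed in; nothing more can be done
None
```

The lamp is parked at the long end of its rail, over the green pedal, and the yellow-lidded jar faces the red pointer. I handed in at about 15 s with the gripper still closed on the orange handle.

- **Lamp:** I slid it by the blue fin until the force against the end stop rose to about 28 N, eased off and let go. The wrist camera then put the fin about 0.224 m from the turning axis, within measuring error of the 0.225 m stop. A later look from the scene camera showed it had not moved.
- **Carousel:** I turned it about 113° by the handle. The yellow lid measured at 182.5° as seen from the axis, and the rail puts the front at about 182.5° (fits from 182.3° to 182.7°). In the wrist picture the lid and handle are centred at column 324 and the pointer at about 322.
- **Hold:** the arm was still, with the fingers about 13.5 mm apart on the 14 mm handle.
- **Other things:** none of my moves touched them, and they look unmoved in the last pictures. I did not measure their positions again.

**Disagreement:** one look at the pointer from the top camera gave 183.6°, against about 182.2° from the wrist camera. I went with the rail and the wrist camera. In the last top view the arm hid the jar.

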